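# Box up fossil vertebrae in treadle-opened specimen boxes

### The job

Put the fossil vertebrae away, one box at a time: press the yellow treadle of the orange box down to its stop and let it up so that the lid springs open, put every pale vertebra in the box, those hanging on the rack's hooks as well as those on the bench, and press the lid down until it clicks shut. Then do the same with the green-lidded black box and every dark vertebra. Leave the jar, the brush and the stone where they are.

Things in the scene. Friction and masses are not known exactly. Their poses are not given: they have to be found in the camera images.
- pale_a: Pale cream vertebra cast with white hanger, 120 g, stands alone. Starts hung by its crossbar on a rack hook (None at the start: absent). Origin: centre of flat underside, z up through it. Going up z: body 44 mm dia., 0-36 mm; eye 36-66 mm (25 wide in y, open along x, 12 deep in x); crossbar 66-72 mm (35 mm in y); grip tab 72-98 mm, 9 mm thick in y, 22 mm wide in x.
- pale_b: Pale cream vertebra cast with white hanger, 120 g, stands alone. Starts hung by its crossbar on a rack hook (None at the start: absent). Origin: centre of flat underside, z up through it. Going up z: body 44 mm dia., 0-36 mm; eye 36-66 mm (25 wide in y, open along x, 12 deep in x); crossbar 66-72 mm (35 mm in y); grip tab 72-98 mm, 9 mm thick in y, 22 mm wide in x.
- pale_c: Pale cream vertebra cast with white hanger, 120 g, stands alone. Starts standing on the bench; always present. Origin: centre of flat underside, z up through it. Going up z: body 44 mm dia., 0-36 mm; eye 36-66 mm (25 wide in y, open along x, 12 deep in x); crossbar 66-72 mm (35 mm in y); grip tab 72-98 mm, 9 mm thick in y, 22 mm wide in x.
- dark_a: Dark brown vertebra cast with white hanger, 120 g, stands alone. Starts hung by its crossbar on a rack hook (None at the start: absent). Origin: centre of flat underside, z up through it. Going up z: body 44 mm dia., 0-36 mm; eye 36-66 mm (25 wide in y, open along x, 12 deep in x); crossbar 66-72 mm (35 mm in y); grip tab 72-98 mm, 9 mm thick in y, 22 mm wide in x.
- dark_b: Dark brown vertebra cast with white hanger, 120 g, stands alone. Starts standing on the bench; always present. Origin: centre of flat underside, z up through it. Going up z: body 44 mm dia., 0-36 mm; eye 36-66 mm (25 wide in y, open along x, 12 deep in x); crossbar 66-72 mm (35 mm in y); grip tab 72-98 mm, 9 mm thick in y, 22 mm wide in x.
- rack: Fixed steel rack: base 110 x 290 (y) x 10 mm, uprights at y = +-135 mm, crossbar 192 mm high at x = 0. Origin: centre of the underside, z up. Three hooks (y = 90, 0, -90 mm) point to its -x: 6 mm round bars along x, top at 185 mm, running out to x = -65 mm where the tip turns up.
- hook0 (a point): Top of the upturned tip of a hook, 9 mm above the top of its bar; a hung vertebra's eye (30 mm high inside) must be raised 10 to 23 mm to pass over it towards the rack's -x.
- hook1 (a point): Top of the upturned tip of a hook, 9 mm above the top of its bar; a hung vertebra's eye (30 mm high inside) must be raised 10 to 23 mm to pass over it towards the rack's -x.
- hook2 (a point): Top of the upturned tip of a hook, 9 mm above the top of its bar; a hung vertebra's eye (30 mm high inside) must be raised 10 to 23 mm to pass over it towards the rack's -x.
- orange_box: Orange specimen box with orange lid, for the pale vertebrae; fixed. Outside 130 (x) by 190 (y) mm, rim 126 mm high; inside 120 x 180 mm, inner floor at z = 11 mm. Origin: centre of underside, z up; lid hinge along the +x rim, yellow treadle on the -x side; push rod and lid ear stand out 20 mm from the +y end at x = 10 mm.
- orange_lid (a joint): Lid angle in rad: 0 shut, 1.45 fully open (nearly upright). A hinge spring pushes it open; a ball catch at the middle of its free edge clicks in over the last 0.1 rad and then holds it shut. About 2 to 3 N at the free edge pushes it down, 5 N clicks it in.
- orange_lid_hinge (a point): Middle of the lid's hinge line (along the box's y), level with the lid's underside. The lid is a plate 134 mm long from the hinge, 194 mm wide and 6 mm thick.
- orange_lid_edge (a point): Middle of the lid's free edge, on its top (outer) face; moves with the lid.
- orange_pedal (a joint): Treadle angle in rad: 0 released (sprung up), 0.32 pressed to its stop (level). Pressing it lifts the shut lid off its catch, which then springs open; about 10 N on the pad.
- orange_pedal_pad (a point): Where to press: on the top of the yellow treadle plate (70 mm wide, 95 mm long), 80 mm from its hinge; 48 mm above the bench when released, 23 mm at its stop. The hinge is along the box's y at x = -75 mm, 20 mm up. Moves with the treadle.
- black_box: Black specimen box with green lid, for the dark vertebrae; fixed. Outside 130 (x) by 190 (y) mm, rim 126 mm high; inside 120 x 180 mm, inner floor at z = 11 mm. Origin: centre of underside, z up; lid hinge along the +x rim, yellow treadle on the -x side; push rod and lid ear stand out 20 mm from the +y end at x = 10 mm.
- black_lid (a joint): Lid angle in rad: 0 shut, 1.45 fully open (nearly upright). A hinge spring pushes it open; a ball catch at the middle of its free edge clicks in over the last 0.1 rad and then holds it shut. About 2 to 3 N at the free edge pushes it down, 5 N clicks it in.
- black_lid_hinge (a point): Middle of the lid's hinge line (along the box's y), level with the lid's underside. The lid is a plate 134 mm long from the hinge, 194 mm wide and 6 mm thick.
- black_lid_edge (a point): Middle of the lid's free edge, on its top (outer) face; moves with the lid.
- black_pedal (a joint): Treadle angle in rad: 0 released (sprung up), 0.32 pressed to its stop (level). Pressing it lifts the shut lid off its catch, which then springs open; about 10 N on the pad.
- black_pedal_pad (a point): Where to press: on the top of the yellow treadle plate (70 mm wide, 95 mm long), 80 mm from its hinge; 48 mm above the bench when released, 23 mm at its stop. The hinge is along the box's y at x = -75 mm, 20 mm up. Moves with the treadle.
- jar: Bystander: amber jar, 60 mm diameter, 85 mm high, behind the work. Origin: centre of underside.
- brush: Bystander: small brush lying behind the work. Origin: centre of its underside.
- stone: Bystander: brown stone, 84 mm across, 50 mm high, behind the work. Origin: centre of underside.
There are look-alikes about, which are no part of the job. What is shaped like the pale_c but red is not meant.

How it is judged:
On the way, in this order (a step that is already met when the one before it is completed fails the run):
1. the treadle of the orange box is pressed down to its stop (value of joint orange_pedal above 0.29 rad), for 0.1 s.
2. the orange box is open, its treadle released, with all the pale vertebrae inside (value of joint orange_lid above 1 rad and value of joint orange_pedal below 0.06 rad and x of pale_a in the frame of orange_box between -0.062 and 0.062 m and y of pale_a in the frame of orange_box between -0.092 and 0.092 m and z of pale_a in the frame of orange_box between 0 and 0.115 m and x of pale_b in the frame of orange_box between -0.062 and 0.062 m and y of pale_b in the frame of orange_box between -0.092 and 0.092 m and z of pale_b in the frame of orange_box between 0 and 0.115 m and x of pale_c in the frame of orange_box between -0.062 and 0.062 m and y of pale_c in the frame of orange_box between -0.092 and 0.092 m and z of pale_c in the frame of orange_box between 0 and 0.115 m), for 0.2 s.
3. the lid of the orange box is pressed shut and clicks, the pale vertebrae inside (value of joint orange_lid below 0.06 rad and x of pale_a in the frame of orange_box between -0.062 and 0.062 m and y of pale_a in the frame of orange_box between -0.092 and 0.092 m and z of pale_a in the frame of orange_box between 0 and 0.115 m and x of pale_b in the frame of orange_box between -0.062 and 0.062 m and y of pale_b in the frame of orange_box between -0.092 and 0.092 m and z of pale_b in the frame of orange_box between 0 and 0.115 m and x of pale_c in the frame of orange_box between -0.062 and 0.062 m and y of pale_c in the frame of orange_box between -0.092 and 0.092 m and z of pale_c in the frame of orange_box between 0 and 0.115 m), for 0.3 s.
4. the treadle of the green-lidded black box is pressed down to its stop (value of joint black_pedal above 0.29 rad), for 0.1 s.
5. the green-lidded black box is open, its treadle released, with all the dark vertebrae inside (value of joint black_lid above 1 rad and value of joint black_pedal below 0.06 rad and x of dark_a in the frame of black_box between -0.062 and 0.062 m and y of dark_a in the frame of black_box between -0.092 and 0.092 m and z of dark_a in the frame of black_box between 0 and 0.115 m and x of dark_b in the frame of black_box between -0.062 and 0.062 m and y of dark_b in the frame of black_box between -0.092 and 0.092 m and z of dark_b in the frame of black_box between 0 and 0.115 m), for 0.2 s.
6. the lid of the green-lidded black box is pressed shut and clicks, the dark vertebrae inside (value of joint black_lid below 0.06 rad and x of dark_a in the frame of black_box between -0.062 and 0.062 m and y of dark_a in the frame of black_box between -0.092 and 0.092 m and z of dark_a in the frame of black_box between 0 and 0.115 m and x of dark_b in the frame of black_box between -0.062 and 0.062 m and y of dark_b in the frame of black_box between -0.092 and 0.092 m and z of dark_b in the frame of black_box between 0 and 0.115 m), for 0.3 s.
At the end, for the whole second after the job is handed in: All pale vertebrae are inside the orange box and all dark ones inside the black box (standing or lying, origin within the inner walls), both lids shut (within 0.06 rad), both treadles up (within 0.06 rad), everything at rest (under 0.05 m/s) (all of step 3 and all of step 6 and value of joint each of orange_pedal, black_pedal below 0.06 rad and linear speed of each of pale_a, pale_b, pale_c, dark_a, dark_b below 0.05 m/s); the robot touches nothing.
It fails at once if the jar is moved more than 30 mm (distance of jar from where it was at the start of the episode above 0.03 m).
It fails at once if the brush is moved more than 30 mm (distance of brush from where it was at the start of the episode above 0.03 m).
It fails at once if the stone is moved more than 30 mm (distance of stone from where it was at the start of the episode above 0.03 m).
Of pale_a, pale_b, dark_a only 1 to 3 are there at a start; the rules pass over those that are not, and their reading is None.
At some moment in a run one of pale_c, dark_b may be knocked a few centimetres aside while the robot is not near it.
Once in a run the grip may slacken for a moment while it holds something.
It also fails if it takes over 210 s, if anything falls off the work surface, if the arm or the gripper's body presses on something with over 40 N, if the wrist force passes 120 N, or if a joint passes its speed limit or range.

### The arm

A 6-joint arm with a two-finger parallel gripper is mounted at the origin on the work surface. World frame = base frame: x ahead of the robot, y to its left, z up, the work surface at z = 0. Lengths are in m, angles in rad, forces in N, time in s.
With the tool pointing down it reaches from about 0.3 to 0.825 m from the base axis. Payload 5.4 kg.
Tool frame: the origin (TCP) lies at the very end of the fingers, on their centre line; the grasp point (between the pads) lies 19 mm behind it; z points along the fingers, x is the direction in which the jaws open and shut, and the axes are right-handed (so a half turn about z gives the same grasp; the last joint's range is limited). The gripper opens to 92 mm and grips with 3 to 60 N. Pads are 20 mm wide; open, the fingers measure 128 mm over their backs; the gripper's body (75 mm by 189 mm) begins 69 mm behind the grasp point.
Start: joints at [-1.381, 0.158, 1.597, -0, 1.386, -0.21], TCP at [0.224, -0.53, 0.215] pointing down, gripper open.
Joint ranges: [-2.91, 2.91], [-0.94, 2.29], [0.18, 2.7], [-1.29, 4.43], [0.17, 2.64], [-3, 3]. Speed limits (rad/s): [2.57, 2.57, 3.14, 3.14, 3.14, 3.14].

### API

Orientations are given as a rotation vector (axis times angle).
In Python, from workcell import bot gives the robot as it stands. Calls block until the motion is done:
- bot.goto(position, orientation): joint-space move of the TCP to a pose.
- bot.line_to(position, rot=None, max_speed=0.15): straight line of the TCP; rot=None keeps the orientation; max_speed is the mean speed in m/s.
- bot.set_joints(angles): joint-space move.
- bot.set_gripper(opening, newtons=None): opening from 0.0 (shut) to 1.0 (fully open); newtons is the grip in N (None keeps the last); returns when the fingers have stopped.
- bot.hold(seconds).
- bot.inverse_kinematics(position, orientation): joint angles nearest the present ones, or None.
- bot.read_camera(name): name is "scene" or "side" or "wrist"; returns a dict with "pixels" (384x512x3 uint8, blue, green, red), "fx", "fy", "cx", "cy" (pixels), "k1" (the pictures are not rectified: a ray, as slopes to the right and down, at radius r is drawn at 1 + k1 r^2 times it, then the intrinsics apply), "R" (3x3) and "t" (3): a world point X has camera coordinates R X + t. Camera axes: x right, y down, z forward; pixel columns grow to the right and rows downward; lengths in m; the calibration is good to about 2 mm. A picture is of the moment at which its call begins. There is no depth.
A pose or a line that the arm cannot do raises bot.MotionError and nothing moves.
- bot.job_done(): hands the job in, once; it reports no verdict.
Readings, each from a call of its own:
- bot.current_clock(): time.
- bot.current_joints(): joint angles.
- bot.current_joint_vel(): joint speeds.
- bot.current_effort(): joint torques, N m.
- bot.current_ee_pos(): TCP position.
- bot.current_tool_rot(): TCP orientation.
- bot.current_contact_force(): force on the tool from outside, world axes, zero at the start.
- bot.current_ft_torque(): the same for the moment, N m.
- bot.current_opening(): opening from 0.0 (shut) to 1.0 (fully open).
Only numpy, scipy, OpenCV 4.12 (cv2) and the standard library are available. Lean on these libraries where they do the work, as an engineer would, in place of code of your own. Each camera call takes 0.05 s, during which the arm holds its last target.

## Working session

There is one attempt and no reset: what is moved stays moved. The work goes in short steps, each a Python script; the robot and the scene stay as the last script left them, time stands still between calls to the robot, and variables do not carry over. Pictures are saved under pics/ and viewed, and the job is handed in when it is done.

```bash
ls; mkdir -p pics
python3 - <<'E'
from workcell import bot
import cv2
for n in ["scene","side","wrist"]:
    c=bot.read_camera(n); cv2.imwrite(f"pics/{n}0.png",c["pixels"])
    print(n,c["fx"],c["cx"],c["cy"],c["k1"],c["R"],c["t"])
print(bot.current_clock(),bot.current_tool_rot(),bot.current_opening())
E
```

```text
pics
scene 388.4165535104485 252.20667350702973 189.39902499903232 -0.1063989024510903 [[ 0.9017075   0.43199586 -0.01741157]
 [ 0.28181615 -0.61782357 -0.73408017]
 [-0.32787688  0.65701873 -0.67883955]] [-0.53668584 -0.05726268  1.40774948]
side 395.3266462730168 252.65368603008068 191.147804887553 -0.10120535115433386 [[-0.7839079  -0.62051818  0.02110896]
 [-0.4277169   0.5150708  -0.74280571]
 [ 0.45005184 -0.59131993 -0.66917418]] [0.45474567 0.37655561 0.79499599]
wrist 318.59504147780166 251.37466318932204 192.574052609119 -0.03798956404797096 [[ 0.39071316 -0.92051178 -0.00113538]
 [-0.88140802 -0.3744706   0.28790914]
 [-0.26544892 -0.11148915 -0.95765706]] [-0.57392686 -0.03332183  0.39292945]
0.15 [-2.61752380e+00  1.73548887e+00  1.58310239e-03] 1.0004734433554356
```

View pics/scene0.png

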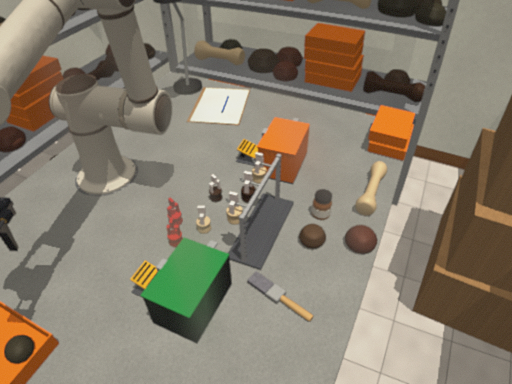

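View pics/side0.png

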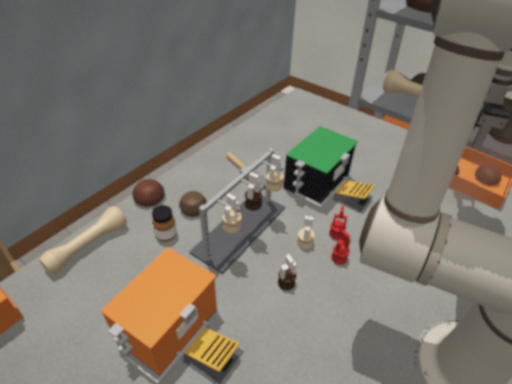

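View pics/wrist0.png

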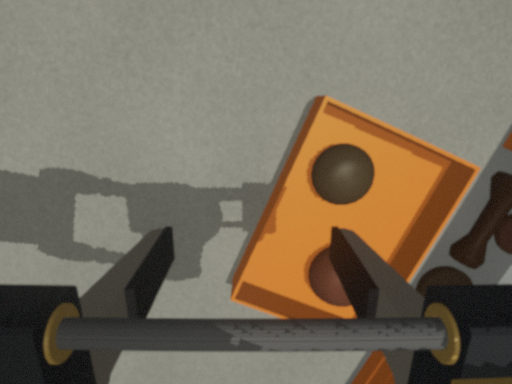

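```bash
cat > h.py <<'E'
from workcell import bot
import numpy as np, cv2
from scipy.spatial.transform import Rotation as Ro
def cam(n):
    c=bot.read_camera(n); c["K"]=np.array([[c["fx"],0,c["cx"]],[0,c["fy"],c["cy"]],[0,0,1.]]); c["D"]=np.array([c["k1"],0,0,0.])
    c["R"]=np.array(c["R"]);c["t"]=np.array(c["t"]);return c
def ray(c,uv):
    p=cv2.undistortPoints(np.array([[uv]],float),c["K"],c["D"])[0,0]
    d=c["R"].T@np.array([p[0],p[1],1.]); return -c["R"].T@c["t"], d/np.linalg.norm(d)
def onz(c,uv,z):
    o,d=ray(c,uv); return o+d*(z-o[2])/d[2]
def two(c1,u1,c2,u2):
    o1,d1=ray(c1,u1);o2,d2=ray(c2,u2)
    s=np.linalg.lstsq(np.stack([d1,-d2],1),o2-o1,rcond=None)[0]
    a=o1+s[0]*d1;b=o2+s[1]*d2
    return (a+b)/2,np.linalg.norm(a-b)
def proj(c,X):
    return cv2.projectPoints(np.array(X,float).reshape(-1,3),cv2.Rodrigues(c["R"])[0],c["t"],c["K"],c["D"])[0][:,0]
def crop(c,x0,y0,x1,y1,s,name):
    im=c["pixels"][y0:y1,x0:x1]; cv2.imwrite(f"pics/{name}.png",cv2.resize(im,None,fx=s,fy=s,interpolation=cv2.INTER_CUBIC))
E
python3 - <<'E'
from h import *
c=cam("scene"); crop(c,130,110,330,340,2.6,"sc1")
c=cam("side"); crop(c,100,120,400,384,2.2,"sd1")
E
```

```text
(no output)
```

View pics/sc1.png

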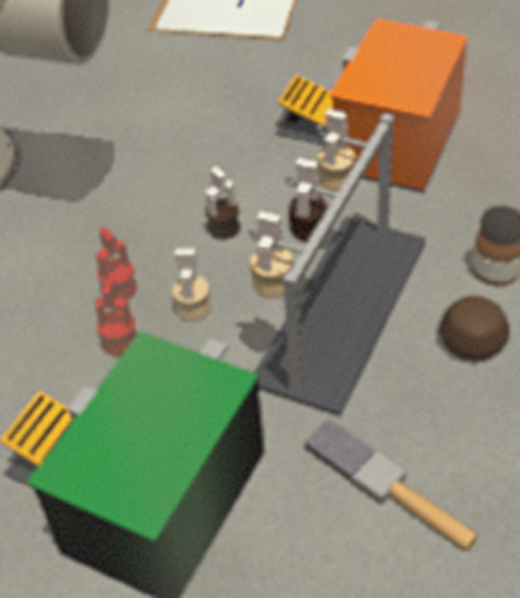

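View pics/sd1.png

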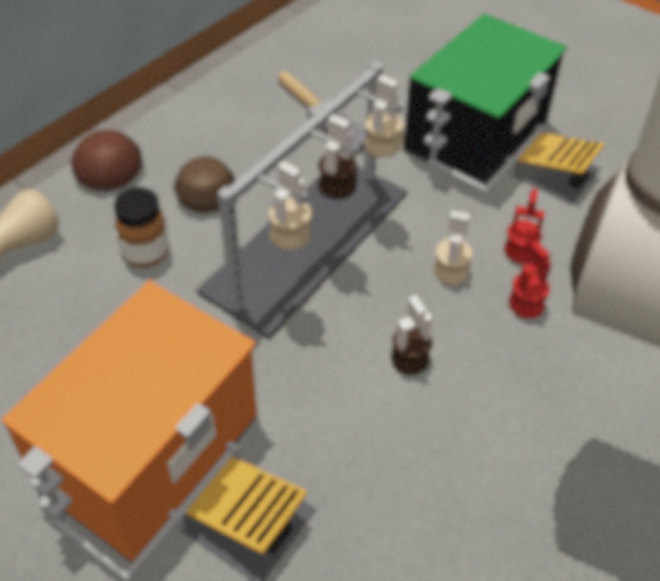

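```bash
cat > m1.py <<'E'
from h import *
def quad(c,lo,hi,roi):
    hsv=cv2.cvtColor(c["pixels"],cv2.COLOR_BGR2HSV)
    m=cv2.inRange(hsv,lo,hi); z=np.zeros_like(m); x0,y0,x1,y1=roi; z[y0:y1,x0:x1]=m[y0:y1,x0:x1]
    n,l,st,ce=cv2.connectedComponentsWithStats(z)
    k=1+np.argmax(st[1:,4]); mm=(l==k).astype(np.uint8)
    ct=max(cv2.findContours(mm,cv2.RETR_EXTERNAL,cv2.CHAIN_APPROX_NONE)[0],key=cv2.contourArea)
    return ct[:,0].astype(float)
if __name__=="__main__":
    for n,rois in (("scene",{"green":(130,230,250,310),"orange":(240,110,320,190)}),("side",{"green":(270,120,370,190),"orange":(95,240,230,350)})):
        c=cam(n)
        for k,roi in rois.items():
            lo,hi=((50,120,60),(75,255,255)) if k=="green" else (((5,150,208 if n=="side" else 225),(14,255,255)))
            ct=quad(c,lo,hi,roi)
            P=np.array([onz(c,p,0.133)[:2] for p in ct]).astype(np.float32)
            r=cv2.minAreaRect(P)
            print(n,k,len(ct),np.round(r[0],4),np.round(r[1],4),round(r[2],1)); print(np.round(cv2.boxPoints(r),3).tolist())
E
python3 m1.py
python3 - <<'E'
from h import *
c=cam("scene")
for p in ((285,130),(280,165),(190,260)): print(cv2.cvtColor(c["pixels"],cv2.COLOR_BGR2HSV)[p[1],p[0]])
c=cam("side")
for p in ((150,290),(150,345),(200,320),(320,150)): print(cv2.cvtColor(c["pixels"],cv2.COLOR_BGR2HSV)[p[1],p[0]])
E
```

```text
scene green 260 [ 0.5742 -0.3176] [0.194  0.1327] 89.9
[[0.5080000162124634, -0.41499999165534973], [0.640999972820282, -0.41499999165534973], [0.640999972820282, -0.22100000083446503], [0.5080000162124634, -0.22100000083446503]]
scene orange 126 [0.5666 0.3148] [0.1287 0.1878] 4.4
[[0.4950000047683716, 0.40299999713897705], [0.5099999904632568, 0.2160000056028366], [0.6380000114440918, 0.22599999606609344], [0.6230000257492065, 0.4129999876022339]]
side green 149 [ 0.5679 -0.308 ] [0.1317 0.1937] 0.8
[[0.5009999871253967, -0.21199999749660492], [0.503000020980835, -0.4059999883174896], [0.6349999904632568, -0.40400001406669617], [0.6320000290870667, -0.20999999344348907]]
side orange 23 [0.6087 0.4176] [0.0062 0.0263] 82.9
[[0.5950000286102295, 0.41600000858306885], [0.6209999918937683, 0.4129999876022339], [0.621999979019165, 0.4189999997615814], [0.5960000157356262, 0.421999990940094]]
[ 13 188 229]
[  8  80 108]
[ 63 122 153]
[ 15 165 222]
[ 15 161 219]
[ 12 195 123]
[ 67 140 158]
```

```bash
cat > m2.py <<'E'
from h import *
from m1 import quad
cs,cd=cam("scene"),cam("side")
print("cams",-cs["R"].T@cs["t"],-cd["R"].T@cd["t"])
R={"green":((130,230,250,310),(270,120,370,190)),"orange":((240,110,320,190),(95,240,230,350))}
T={"green":(((50,110,60),(75,255,255)),)*2,"orange":(((5,150,190),(20,255,255)),((9,130,175),(20,200,255)))}
for k in R:
    Q=[]
    for i,c in enumerate((cs,cd)):
        ct=quad(c,*T[k][i],R[k][i])
        h=cv2.convexHull(ct.astype(np.float32))
        # undistort hull, fit quad
        for e in np.linspace(0.01,0.1,60):
            a=cv2.approxPolyDP(h,e*cv2.arcLength(h,True),True)
            if len(a)==4:break
        Q.append(a[:,0]); print(k,i,len(a),a[:,0].tolist())
    W=[np.array([onz(c,p,0.133) for p in q]) for c,q in zip((cs,cd),Q)]
    for p,w in zip(Q[0],W[0]):
        j=np.argmin(np.linalg.norm(W[1]-w,axis=1)); X,e=two(cs,p,cd,Q[1][j]); print(np.round(X,4),round(e,4))
E
python3 m2.py
```

```text
cams [ 0.9616397  -0.72844995  0.90425609] [0.15974851 0.55832213 0.80209924]
green 0 4 [[228.0, 254.0], [194.0, 309.0], [141.0, 295.0], [182.0, 241.0]]
green 1 4 [[355.0, 141.0], [327.0, 173.0], [287.0, 155.0], [320.0, 127.0]]
[ 0.6338 -0.2187  0.129 ] 0.0027
[ 0.6361 -0.3931  0.1364] 0.0129
[ 0.5121 -0.41    0.1314] 0.0046
[ 0.5047 -0.2284  0.1246] 0.0014
orange 0 4 [[308.0, 124.0], [295.0, 154.0], [257.0, 151.0], [274.0, 118.0]]
orange 1 4 [[168.0, 248.0], [215.0, 276.0], [149.0, 347.0], [102.0, 309.0]]
[0.6221 0.4159 0.1316] 0.0027
[0.6403 0.2297 0.1305] 0.0032
[0.5152 0.2113 0.1172] 0.0022
[0.4943 0.4074 0.1286] 0.0053
```

```bash
cat > m3.py <<'E'
from h import *
cs,cd=cam("scene"),cam("side")
P=dict(hg=((268,222),(388,86)),hm=((306,168),(344,127)),ho=((334,122),(291,174)),bp=((185,258),(459,223)),bd=((220,180),(420,310)),
 bar_o=((386,122),(228,194)),bar_g=((294,274),(377,71)))
for k,(a,b) in P.items():
    a=(130+a[0]/2.6,110+a[1]/2.6); b=(100+b[0]/2.2,120+b[1]/2.2)
    X,e=two(cs,a,cd,b); print(k,np.round(X,4),round(e,4))
r=np.array([-0.2616,1.7355,0])
c=cam("wrist"); 
Rt=Ro.from_rotvec(bot.current_tool_rot()).as_matrix(); p=np.array(bot.current_ee_pos())
print("cam in tool",Rt.T@(-c["R"].T@c["t"]-p)); print(Rt.T@c["R"].T)
E
python3 m3.py
```

```text
hg [ 0.5889 -0.0966  0.2079] 0.0026
hm [ 0.5851 -0.0076  0.2077] 0.0071
ho [0.58   0.0806 0.2055] 0.0014
bp [ 0.4644 -0.0762  0.0844] 0.0022
bd [0.4311 0.0568 0.084 ] 0.0081
bar_o [0.6237 0.1279 0.1859] 0.0018
bar_g [ 0.6332 -0.1338  0.1872] 0.0073
cam in tool [-0.00049159 -0.08211254 -0.17147913]
[[ 9.99998519e-01  1.41035055e-03  9.86187670e-04]
 [-1.63475560e-03  9.57554830e-01  2.88246553e-01]
 [-5.37800082e-04 -2.88247739e-01  9.57555717e-01]]
```

```bash
sed -i 's/(((5,150,208 if n=="side" else 225),(14,255,255)))/((5,150,190),(20,255,255)) if n=="scene" else ((9,130,175),(20,200,255))/' m1.py; python3 m1.py
python3 - <<'E'
from h import *
from itertools import product
for y in (0,0.0873):
    R=Ro.from_euler('z',y)*Ro.from_matrix([[0,1,0],[1,0,0],[0,0,-1]]); print(R.as_rotvec())
    for p in ((0.41,0.3,0.1),(0.66,0.32,0.25),(0.59,-0.1,0.2),(0.42,-0.31,0.05),(0.66,-0.31,0.25),(0.55,0.37,0.09)):
        q=bot.inverse_kinematics(p,R.as_rotvec()); print(p,None if q is None else np.round(q,2))
E
```

```text
scene green 242 [ 0.5742 -0.3174] [0.1942 0.1324] 89.7
[[0.5070000290870667, -0.414000004529953], [0.6399999856948853, -0.41499999165534973], [0.640999972820282, -0.22100000083446503], [0.5090000033378601, -0.2199999988079071]]
scene orange 141 [0.5679 0.3032] [0.1375 0.2156] 4.3
[[0.4909999966621399, 0.4059999883174896], [0.5070000290870667, 0.19099999964237213], [0.6439999938011169, 0.20100000500679016], [0.628000020980835, 0.41600000858306885]]
side green 148 [ 0.5679 -0.3081] [0.1317 0.1939] 0.8
[[0.5009999871253967, -0.21199999749660492], [0.503000020980835, -0.4059999883174896], [0.6349999904632568, -0.40400001406669617], [0.6320000290870667, -0.20999999344348907]]
side orange 242 [0.5646 0.3196] [0.1326 0.1938] 5.0
[[0.49000000953674316, 0.4099999964237213], [0.5070000290870667, 0.21699999272823334], [0.6389999985694885, 0.2290000021457672], [0.621999979019165, 0.421999990940094]]
[2.22144147 2.22144147 0.        ]
(0.41, 0.3, 0.1) [ 0.39  0.11  1.89 -0.    1.14 -1.18]
(0.66, 0.32, 0.25) [ 0.29  0.56  1.02 -0.    1.56 -1.28]
(0.59, -0.1, 0.2) [-0.37  0.23  1.55 -0.    1.37 -1.94]
(0.42, -0.31, 0.05) [-0.87  0.22  1.88 -0.    1.04 -2.44]
(0.66, -0.31, 0.25) [-0.6   0.55  1.04 -0.    1.56 -2.18]
(0.55, 0.37, 0.09) [ 0.41  0.49  1.44 -0.    1.21 -1.16]
[2.12239039 2.31626066 0.        ]
(0.41, 0.3, 0.1) [ 0.39  0.11  1.89 -0.    1.14 -1.26]
(0.66, 0.32, 0.25) [ 0.29  0.56  1.02 -0.    1.56 -1.37]
(0.59, -0.1, 0.2) [-0.37  0.23  1.55 -0.    1.37 -2.03]
(0.42, -0.31, 0.05) [-0.87  0.22  1.88 -0.    1.04 -2.53]
(0.66, -0.31, 0.25) [-0.6   0.55  1.04 -0.    1.56 -2.26]
(0.55, 0.37, 0.09) [ 0.41  0.49  1.44 -0.    1.21 -1.25]
```

```bash
cat >> h.py <<'E'
BASE=Ro.from_matrix([[0,1,0],[1,0,0],[0,0,-1]])
def rv(yaw): return (Ro.from_euler('z',yaw)*BASE).as_rotvec()
BOX=dict(o=(0.5657,0.317,np.radians(4.7)),k=(0.571,-0.313,np.radians(0.4)))
def bp(b,x,y,z):
    cx,cy,a=BOX[b]; return np.array([cx+np.cos(a)*x-np.sin(a)*y,cy+np.sin(a)*x+np.cos(a)*y,z])
def stat(): print("t",round(bot.current_clock(),2),"p",np.round(bot.current_ee_pos(),4),"F",np.round(bot.current_contact_force(),1),"op",round(bot.current_opening(),3))
def press(p0,zmin,fmax,rot=None,step=0.004,v=0.05):
    p=np.array(p0,float)
    while p[2]>zmin:
        p[2]=max(zmin,p[2]-step); bot.line_to(p,rot,max_speed=v)
        f=bot.current_contact_force()[2]
        if f>fmax: break
    stat(); return p
E
python3 - <<'E'
from h import *
bot.line_to([0.224,-0.53,0.34],max_speed=0.3)
bot.goto(bp('o',-0.153,0,0.33),rv(BOX['o'][2])); 
stat(); c=cam("wrist"); cv2.imwrite("pics/w1.png",c["pixels"])
X=[bp('o',-.153,0,.048),bp('o',-.069,-.097,.133),bp('o',-.069,.097,.133),bp('o',.065,-.097,.133)]
print(proj(c,X))
E
```

```text
t 4.37 p [0.4136 0.304  0.33  ] F [ 0.6 -0.  -0.3] op 1.001
[[251.43086342 155.64159953]
 [174.40085815 233.67249555]
 [328.34664654 233.77567914]
 [181.50824569 322.21674651]]
```

View pics/w1.png

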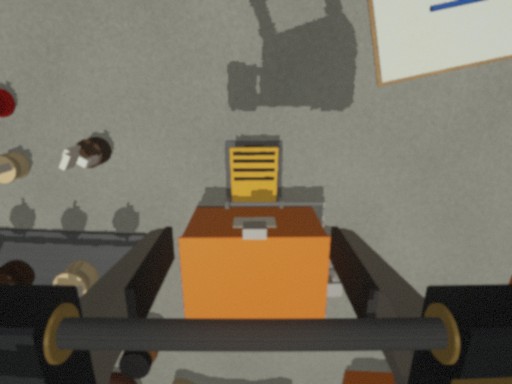

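Run:
```python
from h import *
c=cam("wrist"); crop(c,170,130,345,325,3.4,"w1c")
hsv=cv2.cvtColor(c["pixels"],cv2.COLOR_BGR2HSV)
print(hsv[225,210],hsv[280,250],hsv[245,250])
for y in (245,260,280,300):
    r=hsv[y]; m=np.where((r[:,0]<22)&(r[:,1]>150)&(r[:,2]>170))[0]; m=m[(m>172)&(m<334)]; 
    print(y,m.min(),m.max(),onz(c,(m.min()-.5,y),.133)[:2],onz(c,(m.max()+.5,y),.133)[:2])
for uv in ((254,157),(231,147),(278,147)): print(onz(c,uv,0.05))
```

```text
[ 13 201 109] [ 16 188 201] [ 16 182 200]
245 179 328 [0.52016547 0.22009714] [0.504368   0.41065175]
260 181 328 [0.54138551 0.22297773] [0.52556051 0.41397367]
280 182 327 [0.57097722 0.22473316] [0.55502488 0.4172783 ]
300 184 325 [0.60182948 0.22789275] [0.58596308 0.4194152 ]
[0.41448955 0.30829472 0.05      ]
[0.40286627 0.27453093 0.05      ]
[0.39735424 0.34104159 0.05      ]
```

View pics/w1c.png

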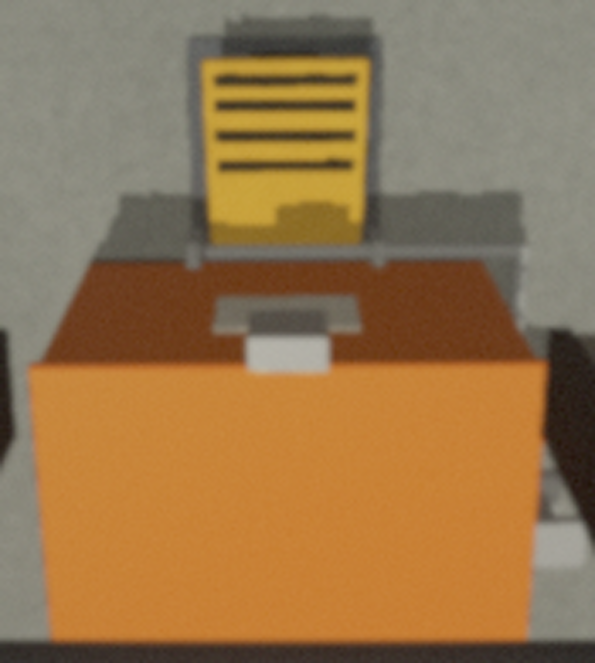

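```bash
sed -i 's/o=(0.5657,0.317/o=(0.567,0.3195/' h.py
cat > treadle.py <<'E'
from h import *
import sys
b=sys.argv[1]; R=rv(BOX[b][2])
bot.set_gripper(0.0,20)
bot.goto(bp(b,-.153,0,.12),R); bot.line_to(bp(b,-.153,0,.058),max_speed=.12); stat()
p=press(bp(b,-.153,0,.052),.019,20,step=.003)
bot.hold(0.3); stat()
bot.line_to(bp(b,-.153,0,.10)); bot.line_to(bp(b,-.153,0,.34),max_speed=.3)
stat()
cv2.imwrite(f"pics/tr_{b}_s.png",cam("side")["pixels"]); cv2.imwrite(f"pics/tr_{b}_c.png",cam("scene")["pixels"])
E
python3 treadle.py o
```

```text
t 7.33 p [0.4154 0.3074 0.0591] F [-0.3  0.3  0.1] op 0.004
t 10.17 p [0.4144 0.3073 0.023 ] F [-15.7  -4.2  37.6] op 0.007
t 10.47 p [0.4143 0.3073 0.023 ] F [-16.1  -4.6  38.4] op 0.01
t 12.11 p [0.4138 0.3066 0.3374] F [ 0.1 -0.4 -0.7] op 0.009
```

View pics/tr_o_s.png

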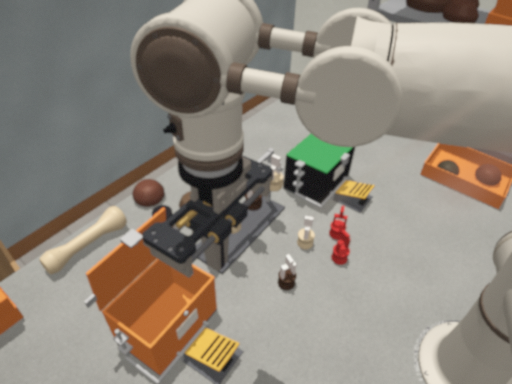

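View pics/tr_o_c.png

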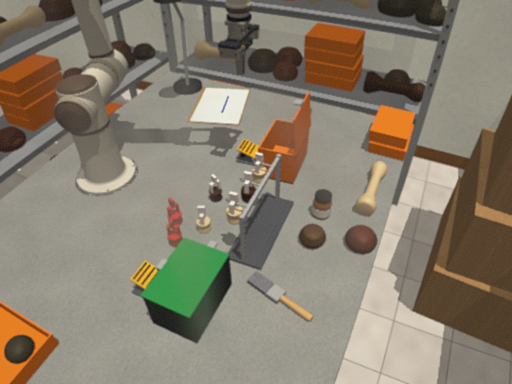

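Run:
```python
from h import *
bot.set_gripper(0.45,40)
a=np.radians(2.5)
bot.goto([0.50,0.08,0.33],rv(a)); stat()
c=cam("wrist"); cv2.imwrite("pics/w2.png",c["pixels"])
print(proj(c,[[.58,.0806,.217],[.585,-.0076,.217],[.58,.08,.119]]))
```

```text
t 13.91 p [0.4999 0.0809 0.3302] F [-0.2  1.2  0.1] op 0.45
[[246.77763639 264.86324108]
 [159.12235494 265.46589966]
 [247.34879267 226.71454914]]
```

View pics/w2.png

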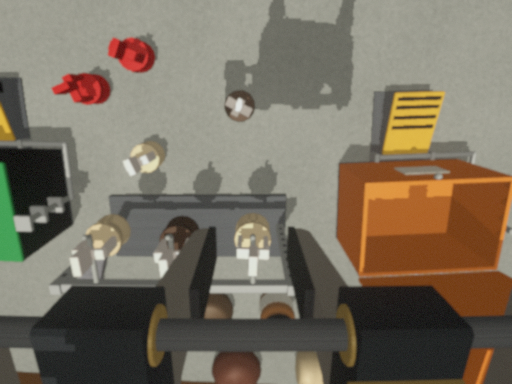

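Run:
```python
from h import *
c=cam("wrist"); crop(c,60,120,300,320,3,"w2c")
```

```text
(no output)
```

View pics/w2c.png

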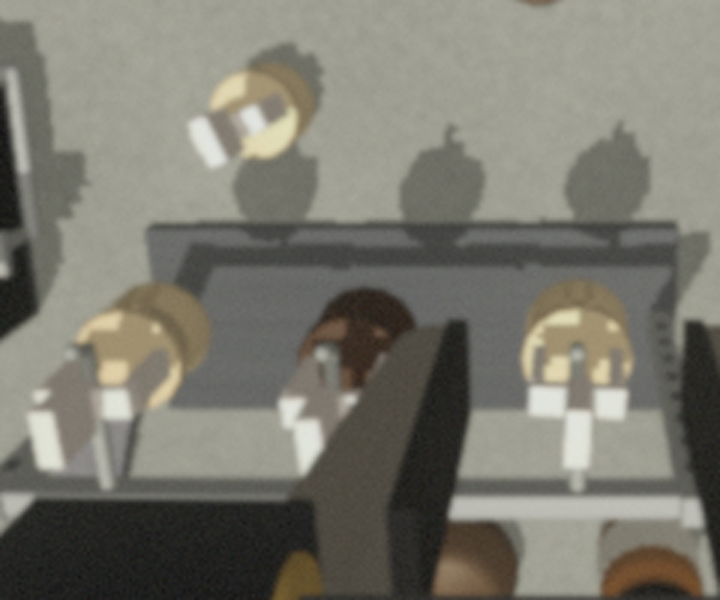

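Run:
```python
from h import *
c=cam("wrist")
for uv in ((252.3,266.7),(163,267.7),(75.3,266.7)): print(np.round(onz(c,uv,.217),4))
# rack base front edge z=.01; bar
a=onz(c,(60+150/3,120+226/3),.01);b=onz(c,(60+675/3,120+226/3),.01);print(a,b,np.degrees(np.arctan2(-(b-a)[0],(b-a)[1])))
```

```text
[0.5818 0.0868 0.217 ]
[ 0.5875 -0.0032  0.217 ]
[ 0.5914 -0.0933  0.217 ]
[ 0.58193809 -0.1446192   0.01      ] [0.56842908 0.13962887 0.01      ] 2.7209598552918304
```

```bash
cat > unhook.py <<'E'
from h import *
import sys
x,y=float(sys.argv[1]),float(sys.argv[2]); a=np.radians(2.7); R=rv(a); d=np.array([np.cos(a),np.sin(a),0])
bot.set_gripper(0.45,40)
bot.goto([x,y,.30],R); bot.line_to([x,y,.195],max_speed=.15); stat()
bot.set_gripper(0,40); bot.hold(.2); stat()
p=np.array(bot.current_ee_pos())
bot.line_to(p+[0,0,.0165],max_speed=.08); stat()
q=p+[0,0,.0165]-.062*d
bot.line_to(q,max_speed=.10); stat()
c=cam("wrist"); cv2.imwrite(f"pics/un{int(1000*y)}.png",c["pixels"])
E
python3 unhook.py 0.5818 0.0858
```

```text
t 15.57 p [0.5825 0.0858 0.1966] F [-0.4  0.2  0.2] op 0.455
t 16.36 p [0.5819 0.0858 0.1952] F [0.1 0.5 0.9] op 0.095
t 16.72 p [0.5824 0.0857 0.2126] F [ 0.3  0.2 -0.8] op 0.095
t 17.48 p [0.5203 0.0828 0.2117] F [ 0.3  0.1 -1.5] op 0.093
```

```bash
ls -t pics|head -1
```

```text
un85.png
```

View pics/un85.png

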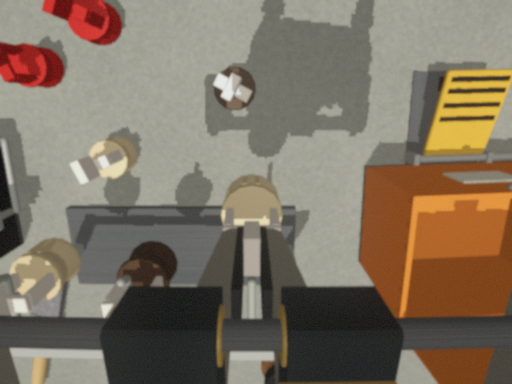

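```bash
cat > place.py <<'E'
from h import *
import sys
b,x,y=sys.argv[1],float(sys.argv[2]),float(sys.argv[3]); dz=float(sys.argv[4]) if len(sys.argv)>4 else 0
R=rv(BOX[b][2])
p=np.array(bot.current_ee_pos()); bot.line_to([p[0],p[1],.27+dz],max_speed=.2); stat()
if bot.current_opening()<.06: sys.exit("LOST")
bot.goto(bp(b,x,y,.27+dz),R); stat()
c=cam("wrist"); cv2.imwrite(f"pics/pl{b}{int(1000*y)}.png",c["pixels"])
if bot.current_opening()<.06: sys.exit("LOST")
bot.line_to(bp(b,x,y,.13+dz),max_speed=.2); stat()
q=press(bp(b,x,y,.13+dz),.091+dz,4,step=.013,v=.12)
bot.set_gripper(.2); bot.hold(.2)
bot.line_to([q[0],q[1],.16],max_speed=.12); bot.line_to([q[0],q[1],.32],max_speed=.3); stat()
cv2.imwrite(f"pics/pl{b}{int(1000*y)}b.png",cam("wrist")["pixels"])
E
python3 place.py o -.018 .055
```

```text
t 17.98 p [0.5208 0.0828 0.2697] F [ 0.7 -0.8 -0.6] op 0.097
t 19.09 p [0.5449 0.3715 0.2696] F [-0.6 -0.  -0.7] op 0.093
t 19.99 p [0.5457 0.373  0.1318] F [ 0.6  0.8 -0.1] op 0.091
t 21.02 p [0.5449 0.373  0.0917] F [ 0.6 -0.4 -0.3] op 0.095
t 22.98 p [0.5439 0.3725 0.3173] F [ 0.4  0.3 -0.6] op 0.196
```

```bash
cd pics; python3 -c "
import cv2,numpy as np
cv2.imwrite('j1.png',cv2.resize(np.hstack([cv2.imread('plo55.png'),cv2.imread('plo55b.png')]),(800,300)))"
```

```text
(no output)
```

View pics/j1.png

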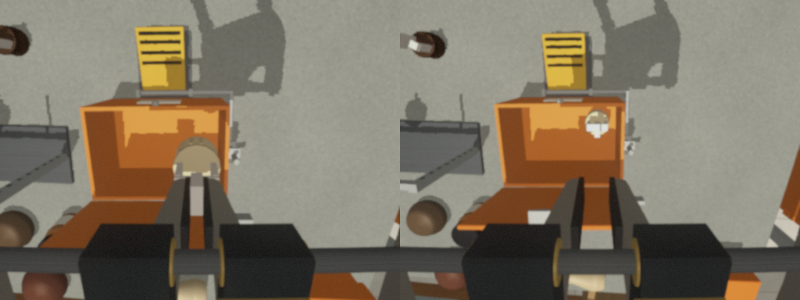

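```bash
python3 unhook.py 0.5905 -0.0938
```

```text
t 26.11 p [ 0.5912 -0.0939  0.1962] F [ 0.2 -0.4  0.2] op 0.45
t 26.9 p [ 0.5907 -0.0939  0.1953] F [-0.4  0.8  1. ] op 0.093
t 27.26 p [ 0.5911 -0.094   0.2125] F [-0.7 -0.  -2. ] op 0.094
t 28.02 p [ 0.529  -0.0968  0.2118] F [ 0.1  0.5 -2. ] op 0.095
```

View pics/un-93.png

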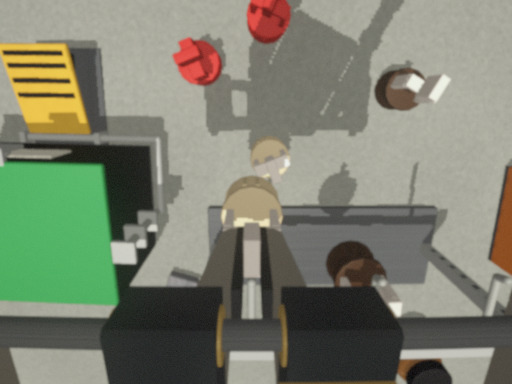

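```bash
python3 - <<'E'
from h import *
p=np.array(bot.current_ee_pos()); bot.line_to([p[0],p[1],.275],max_speed=.2); bot.line_to([.43,-.09,.275],max_speed=.25); stat()
E
python3 place.py o -.018 0
cd pics;  python3 -c "
import cv2,numpy as np
cv2.imwrite('j2.png',cv2.resize(np.hstack([cv2.imread('plo0.png'),cv2.imread('plo0b.png')]),(800,300)))"
```

```text
t 29.09 p [ 0.4296 -0.0898  0.2737] F [ 0.5 -0.3 -2.1] op 0.094
t 29.34 p [ 0.4297 -0.0896  0.269 ] F [-0.4  0.5 -1.7] op 0.095
t 30.91 p [0.5495 0.3169 0.2702] F [-0.2  0.7 -1.2] op 0.094
t 31.81 p [0.5502 0.3181 0.1317] F [ 0.   0.2 -1. ] op 0.092
t 32.83 p [0.5494 0.3182 0.0917] F [-0.7 -0.4 -0.7] op 0.092
t 34.79 p [0.5483 0.3177 0.3173] F [ 0.1 -0.1 -1.7] op 0.203
```

View pics/j2.png

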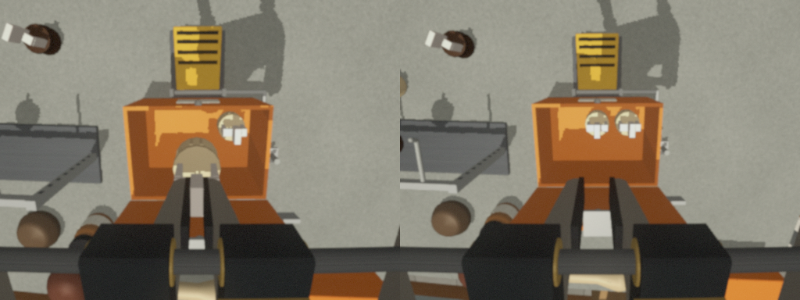

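Run:
```python
from h import *
bot.goto([0.41,-0.07,0.27],rv(0)); stat()
c=cam("wrist"); crop(c,130,60,390,250,3,"pc"); print(proj(c,[[.4644,-.0762,.098]]))
```

```text
t 36.38 p [ 0.4105 -0.0696  0.2702] F [ 0.3 -0.3  0.4] op 0.202
[[245.07592334 218.94692442]]
```

View pics/pc.png

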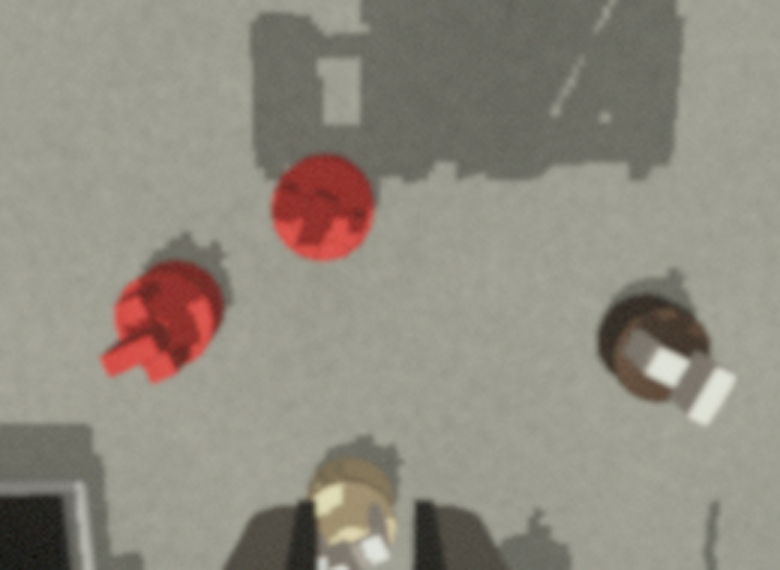

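Run:
```python
from h import *
bot.goto([0.36,-0.07,0.27],rv(0)); stat()
c=cam("wrist"); crop(c,180,100,320,230,5,"pc2"); print(proj(c,[[.4644,-.0762,.098]]))
```

```text
t 36.74 p [ 0.3602 -0.0698  0.2704] F [-0.4 -0.1  0.6] op 0.199
[[245.49115056 257.60252609]]
```

View pics/pc2.png

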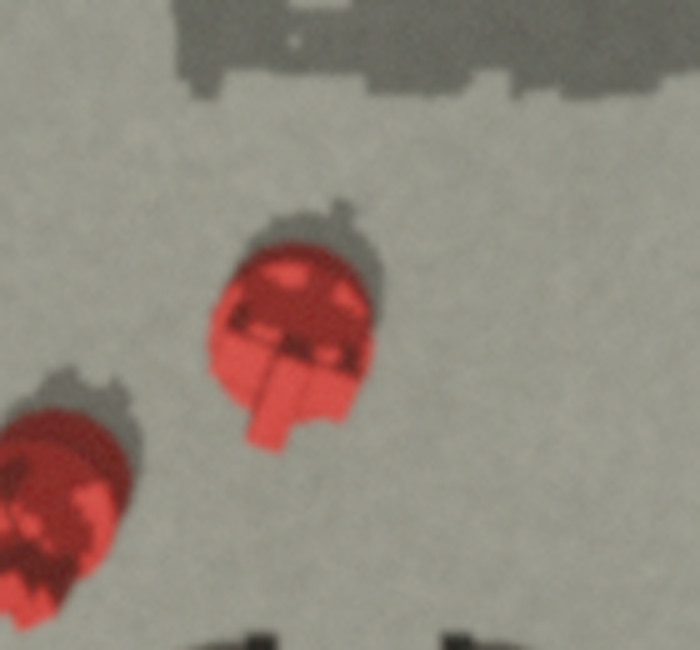

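Run:
```python
from h import *
bot.goto([0.47,-0.075,0.28],rv(0)); stat()
c=cam("wrist"); crop(c,180,110,320,240,5,"pc3"); print(proj(c,[[.4644,-.0762,.098]]))
```

```text
t 37.31 p [ 0.4706 -0.0746  0.2792] F [0.3 0.  0.1] op 0.199
[[249.31796921 166.69246878]]
```

View pics/pc3.png

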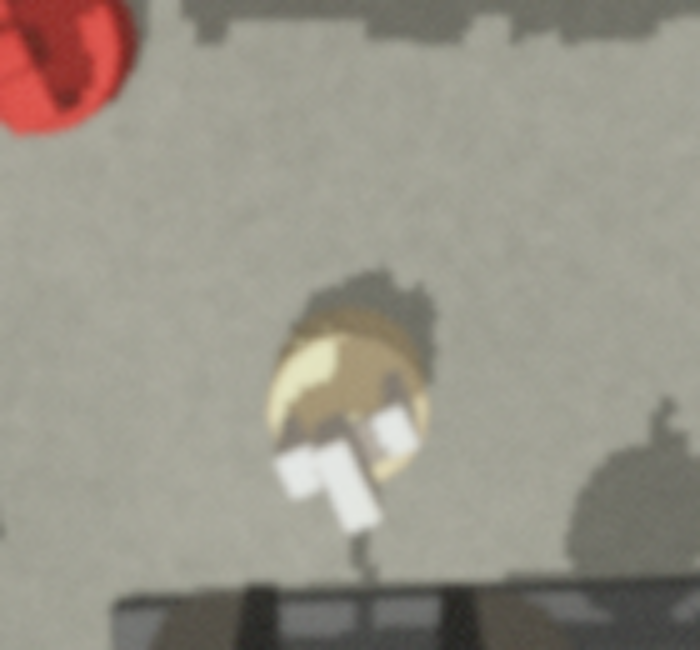

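Run:
```python
from h import *
c=cam("wrist")
f=lambda u,v,z:onz(c,(180+u/5,110+v/5),z)
a,b=f(299,474,.072),f(395,431,.072); print(a,b,(a+b)/2,np.degrees(np.arctan2(-(b-a)[0],(b-a)[1])),np.linalg.norm(b-a))
t=f(348,485,.098); print(t); a,b=f(333,445,.098),f(362,530,.098); d=b-a; print(np.linalg.norm(d),np.degrees(np.arctan2(d[1],d[0])))
print(proj(cam("side"),[t]),proj(cam("scene"),[t]))
```

```text
[ 0.51833467 -0.08842467  0.072     ] [ 0.50695691 -0.0644065   0.072     ] [ 0.51264579 -0.07641559  0.072     ] 25.347614017611843 0.026576799659995792
[ 0.51214855 -0.07597688  0.098     ]
0.022179491679615672 17.91351329602255
[[292.92172997 209.05453303]] [[214.42945799 210.83130211]]
```

Run:
```python
from h import *
bot.set_gripper(.38,40)
R=rv(np.radians(15)); x,y=.5122,-.0762
bot.goto([x,y,.22],R); bot.line_to([x,y,.12],max_speed=.15); stat()
bot.line_to([x,y,.079],max_speed=.1); stat()
bot.set_gripper(0,40); bot.hold(.2); stat()
bot.line_to([x,y,.20],max_speed=.15); bot.line_to([.43,-.08,.275],max_speed=.2); stat()
cv2.imwrite("pics/pcg.png",cam("wrist")["pixels"])
```

```text
t 39.15 p [ 0.5132 -0.0766  0.1216] F [ 0.3 -0.8 -0.8] op 0.382
t 39.71 p [ 0.5125 -0.0763  0.0794] F [ 0.9 -0.4  0.3] op 0.38
t 40.42 p [ 0.5125 -0.0764  0.0795] F [-0.7 -0.2  3.9] op 0.093
t 42.08 p [ 0.4299 -0.0799  0.2739] F [ 0.1  0.1 -1.7] op 0.094
```

View pics/pcg.png

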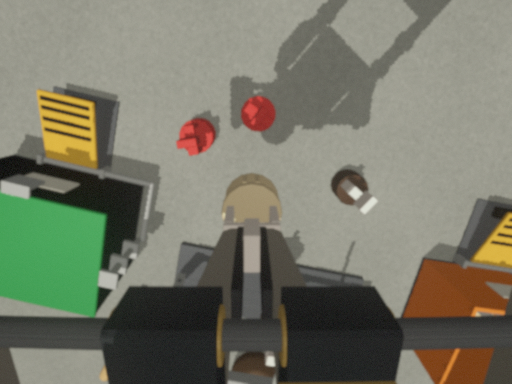

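```bash
python3 place.py o -.018 -.055 .003
cd pics;  python3 -c "
import cv2,numpy as np
cv2.imwrite('j3.png',cv2.resize(np.hstack([cv2.imread('plo-55.png'),cv2.imread('plo-55b.png')]),(800,300)))"
```

```text
t 42.38 p [ 0.4298 -0.0795  0.2719] F [-0.8  0.7  0.5] op 0.094
t 43.75 p [0.5538 0.2622 0.2732] F [ 0.9 -0.4 -1.4] op 0.095
t 44.65 p [0.5547 0.2632 0.1347] F [ 0.  -0.2 -0.9] op 0.095
t 45.67 p [0.5539 0.2633 0.0946] F [-0.2  0.2 -0.5] op 0.095
t 47.61 p [0.5528 0.263  0.3174] F [ 0.7  0.1 -1. ] op 0.199
```

View pics/j3.png

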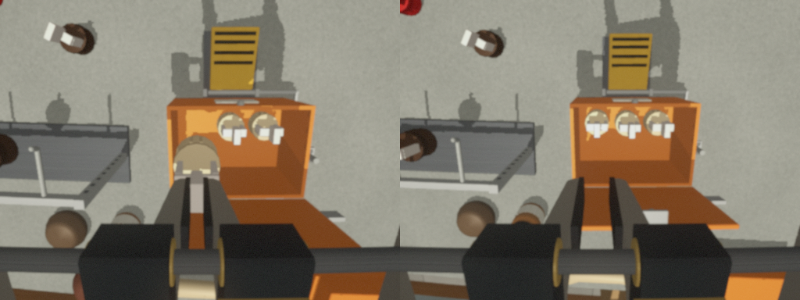

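```bash
cat > shut.py <<'E'
from h import *
import sys
b=sys.argv[1]; R=rv(BOX[b][2]); r=.115; hz=.127
def P(th,off=0): return bp(b,.065-r*np.cos(th)+(.006+off)*np.sin(th)+.010,0,hz+r*np.sin(th)+(.006+off)*np.cos(th))
bot.set_gripper(0,20)
p=np.array(bot.current_ee_pos()); bot.line_to([p[0],p[1],.36],max_speed=.3)
bot.goto(bp(b,.105,0,.36),R); bot.line_to(P(1.45,.03),R,max_speed=.2); stat()
for th in np.arange(1.45,0.05,-.14):
    bot.line_to(P(th,.0),R,max_speed=.15); f=bot.current_contact_force(); print(round(th,2),np.round(f,1))
    if np.linalg.norm(f)>25: sys.exit("force")
q=press(P(0,.008),hz-.006,14,step=.003)
bot.hold(.4); stat()
bot.line_to(q+[0,0,.05],max_speed=.1); bot.line_to([q[0],q[1],.34],max_speed=.3); stat()
cv2.imwrite(f"pics/sh_{b}_s.png",cam("side")["pixels"]); cv2.imwrite(f"pics/sh_{b}_c.png",cam("scene")["pixels"])
E
python3 shut.py o
```

```text
t 49.69 p [0.6639 0.3274 0.2481] F [ 0.2 -0.4  1.5] op 0.007
1.45 [1.2 0.  0.2]
1.31 [ 0.5 -0.3  2.1]
1.17 [0.3 0.8 0.7]
1.03 [1.6 0.3 1.7]
0.89 [ 1.4 -0.3  0. ]
0.75 [1.3 0.6 0.2]
0.61 [1.5 0.4 1.7]
0.47 [0.1 0.5 1.2]
0.33 [ 0.  -0.3  2.2]
0.19 [ 0.4 -0.9  2.1]
t 53.61 p [0.5277 0.3165 0.1326] F [-7.7 -3.9 18.6] op 0.008
t 54.01 p [0.5277 0.3165 0.1326] F [-7.7 -3.  19. ] op 0.004
t 55.34 p [0.5265 0.316  0.3374] F [-0.6 -0.7 -0.2] op 0.006
```

```bash
cd pics; python3 -c "
import cv2,numpy as np
cv2.imwrite('j4.png',cv2.resize(np.hstack([cv2.imread('sh_o_s.png')[200:384,60:300],cv2.imread('sh_o_c.png')[80:264,180:420]]),None,fx=1.6,fy=1.6))"
```

```text
(no output)
```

View pics/j4.png

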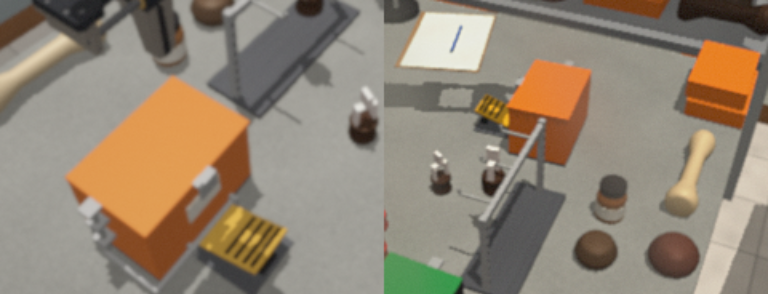

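Run:
```python
from h import *
bot.goto(bp('k',-.153,0,.33),rv(BOX['k'][2])); stat()
c=cam("wrist"); crop(c,160,130,345,325,3.2,"wk")
print(proj(c,[bp('k',-.153,0,.048),bp('k',-.069,-.097,.133),bp('k',-.069,.097,.133)]))
hsv=cv2.cvtColor(c["pixels"],cv2.COLOR_BGR2HSV); m=cv2.inRange(hsv,(50,90,50),(80,255,255))
for y in (238,245,260,280,300):
    r=np.where(m[y])[0]; r=r[(r>150)&(r<345)]
    if len(r): print(y,r.min(),r.max(),onz(c,(r.min()-.5,y),.133)[:2],onz(c,(r.max()+.5,y),.133)[:2])
col=np.where(m[:,230])[0]; print("front row",col.min(),onz(c,(230,col.min()-.5),.133))
```

```text
t 57.73 p [ 0.4185 -0.3135  0.3301] F [-0.3 -0.2  0.1] op 0.007
[[250.62490322 155.52859352]
 [173.34611879 233.38216578]
 [327.26143986 233.80438944]]
238 175 325 [ 0.50902561 -0.40941472] [ 0.50711606 -0.21825599]
245 175 324 [ 0.51879217 -0.41002636] [ 0.51687339 -0.21876072]
260 176 323 [ 0.54019929 -0.41007881] [ 0.538266   -0.21836832]
280 178 323 [ 0.56984432 -0.40929352] [ 0.56789598 -0.21602516]
300 251 252 [ 0.59956745 -0.31236773] [ 0.59954033 -0.30966589]Traceback (most recent call last):
  File "<stdin>", line 9, in <module>
    return umr_minimum(a, axis, None, out, keepdims, initial, where)
ValueError: zero-size array to reduction operation minimum which has no identity
```

View pics/wk.png

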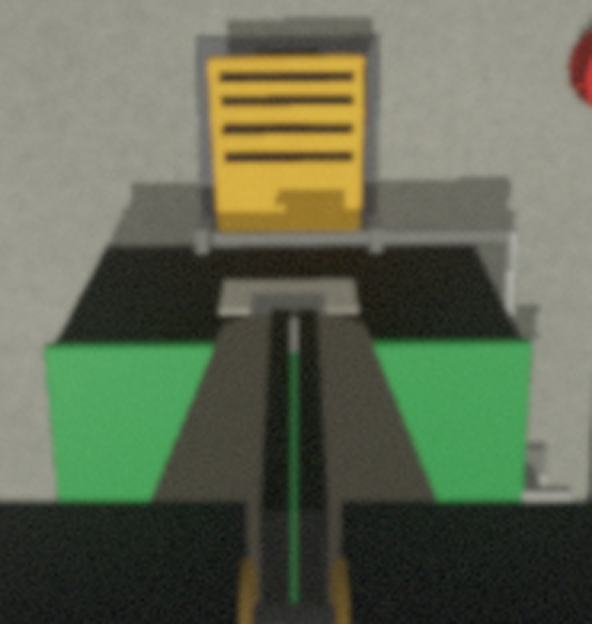

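```bash
sed -i 's/k=(0.571,/k=(0.573,/' h.py; python3 treadle.py k; cd pics; python3 -c "
import cv2,numpy as np
cv2.imwrite('j5.png',cv2.resize(np.hstack([cv2.imread('tr_k_s.png'),cv2.imread('tr_k_c.png')]),(800,300)))"
```

```text
t 59.51 p [ 0.4206 -0.3148  0.059 ] F [0.  0.3 0.1] op 0.006
t 62.34 p [ 0.4199 -0.315   0.023 ] F [-13.5   5.7  35.1] op 0.006
t 62.64 p [ 0.4199 -0.315   0.023 ] F [-14.    6.7  33.6] op 0.001
t 64.28 p [ 0.4194 -0.3134  0.3374] F [ 0.1 -0.  -1.2] op 0.005
```

View pics/j5.png

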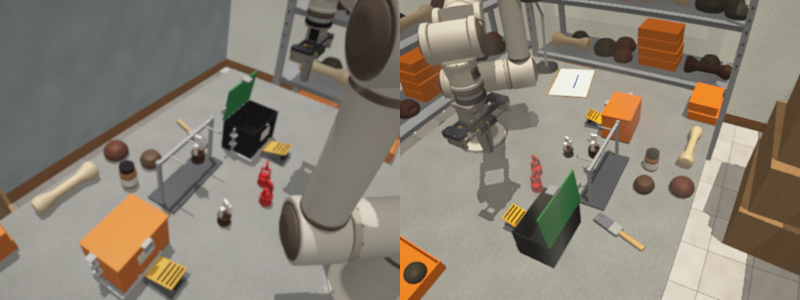

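```bash
python3 unhook.py 0.5868 -0.0038
python3 - <<'E'
from h import *
p=np.array(bot.current_ee_pos()); bot.line_to([p[0],p[1],.275],max_speed=.2); bot.line_to([.45,-.02,.275],max_speed=.25); stat()
cv2.imwrite("pics/dk.png",cam("wrist")["pixels"])
E
```

```text
t 67.31 p [ 0.5875 -0.0042  0.1962] F [ 0.3  0.8 -0.2] op 0.449
t 68.1 p [ 0.5869 -0.0038  0.1952] F [-0.6 -0.8  2.5] op 0.094
t 68.46 p [ 0.5874 -0.0039  0.2125] F [-0.1  0.5 -1.8] op 0.092
t 69.22 p [ 0.5253 -0.0068  0.2118] F [-0.6  0.7 -2. ] op 0.093
t 70.2 p [ 0.4492 -0.0198  0.2734] F [ 1.1  0.7 -1.3] op 0.094
```

View pics/dk.png

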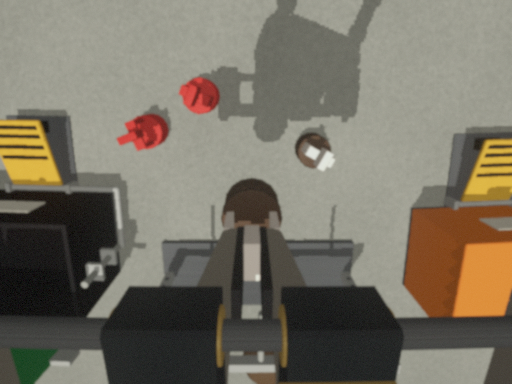

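```bash
python3 place.py k -.018 -.045
python3 - <<'E'
from h import *
bot.goto([0.40,0.05,0.28],rv(0)); stat()
c=cam("wrist"); cv2.imwrite("pics/db.png",c["pixels"])
E
cd pics;  python3 -c "
import cv2,numpy as np
cv2.imwrite('j6.png',cv2.resize(np.hstack([cv2.imread('plk-45b.png'),cv2.imread('db.png')]),(800,300)))"
```

```text
t 70.5 p [ 0.4498 -0.0196  0.269 ] F [-0.2 -0.1 -0.8] op 0.094
t 71.83 p [ 0.5557 -0.3569  0.2705] F [ 0.7  0.4 -1.2] op 0.094
t 72.73 p [ 0.5562 -0.3586  0.1319] F [-1.3  0.1 -0.2] op 0.093
t 73.76 p [ 0.5556 -0.3584  0.0917] F [ 0.2  1.3 -0.3] op 0.094
t 75.72 p [ 0.5548 -0.3576  0.3174] F [-0.4  0.3 -1.3] op 0.197
t 77.38 p [0.4006 0.0495 0.2803] F [ 1.1 -0.2  0. ] op 0.2
```

View pics/j6.png

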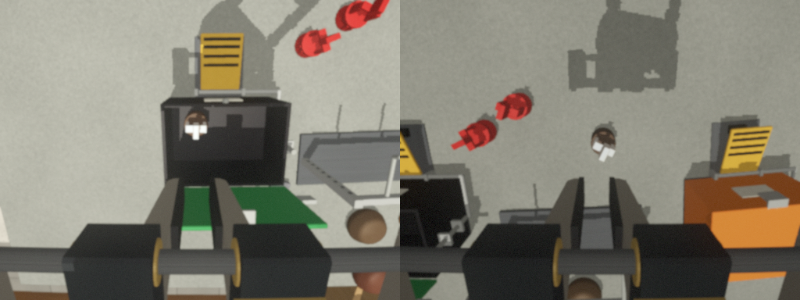

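Run:
```python
from h import *
c=cam("wrist"); crop(c,210,140,310,230,7,"db2")
```

```text
(no output)
```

View pics/db2.png

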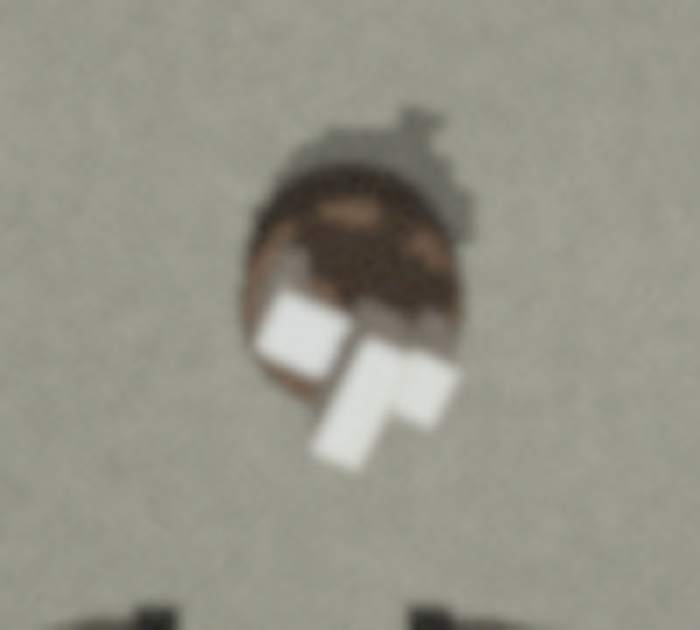

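Run:
```python
from h import *
c=cam("wrist")
f=lambda u,v,z:onz(c,(210+u/7,140+v/7),z)
t=f(359,404,.098); a,b=f(383,347,.098),f(334,460,.098); d=b-a; print(t,np.linalg.norm(d),np.degrees(np.arctan2(d[1],d[0])))
a,b=f(273,318,.072),f(445,402,.072); d=b-a; print((a+b)/2,np.linalg.norm(d),np.degrees(np.arctan2(-d[0],d[1])))
yaw=np.radians(-25); x,y=t[:2]
q=bot.inverse_kinematics([x,y,.079],rv(yaw)); print(q)
```

```text
[0.43187543 0.06147259 0.098     ] 0.021289208041479237 -21.984606523676966
[0.43200585 0.06231853 0.072     ] 0.03441032635487275 -26.85377470606525
[-1.37050953e-01 -4.88996803e-02  2.09999949e+00 -4.44089210e-16
  1.09049284e+00 -1.27151497e+00]
```

```bash
python3 - <<'E'
from h import *
bot.set_gripper(.38,40)
R=rv(np.radians(-24)); x,y=.432,.0615
bot.goto([x,y,.20],R); bot.line_to([x,y,.079],max_speed=.12); stat()
bot.set_gripper(0,40); bot.hold(.2); stat()
bot.line_to([x,y,.275],max_speed=.2); stat()
cv2.imwrite("pics/dbg.png",cam("wrist")["pixels"])
E
python3 place.py k -.018 .03 .003
cd pics;  python3 -c "
import cv2,numpy as np
cv2.imwrite('j7.png',cv2.resize(np.hstack([cv2.imread('plk30.png'),cv2.imread('plk30b.png')]),(800,300)))"
```

```text
t 79.63 p [0.4328 0.0614 0.0798] F [-0.5 -0.4  0.4] op 0.379
t 80.34 p [0.4321 0.0615 0.0791] F [-0.2 -0.7  0.5] op 0.093
t 81.47 p [0.4312 0.0616 0.2735] F [-0.5 -1.  -1.8] op 0.094
t 81.78 p [0.4307 0.0617 0.2722] F [ 0.7 -0.4 -1.4] op 0.092
t 83.14 p [ 0.555  -0.2821  0.2732] F [-0.7  0.7 -1.4] op 0.096
t 84.04 p [ 0.5557 -0.2836  0.1347] F [ 0.5  0.  -1.2] op 0.093
t 85.07 p [ 0.5551 -0.2834  0.0946] F [-0.5  0.3 -1.2] op 0.094
t 87.0 p [ 0.5542 -0.2827  0.3174] F [-1.  -0.2 -0.9] op 0.201
```

View pics/j7.png

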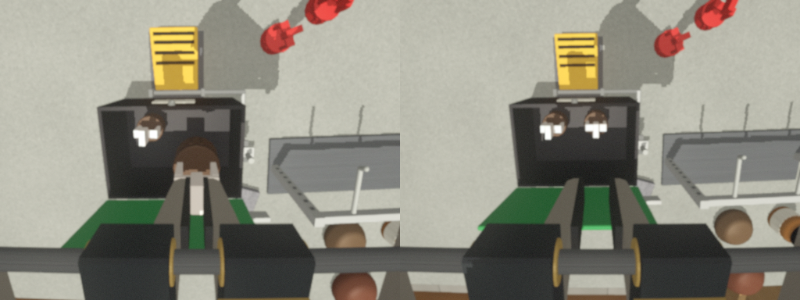

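Both dark ones stand in the black box and the hooks are empty; shut the lid.

```bash
python3 shut.py k
python3 - <<'E'
from h import *
bot.line_to(list(bp('k',-.2,0,.36)),max_speed=.3)
bot.goto([.35,0,.4],rv(0)); stat()
a,b,w=cam("scene")["pixels"],cam("side")["pixels"],cam("wrist")["pixels"]
cv2.imwrite("pics/end.png",np.hstack([cv2.resize(a[90:340,120:350],(400,435)),cv2.resize(b[110:384,90:390],(400,365)) if 0 else cv2.resize(b[110:384,90:390],(400,435))]))
cv2.imwrite("pics/endw.png",w)
E
```

```text
t 89.06 p [ 0.67   -0.3128  0.2481] F [-0.1  0.8 -1. ] op 0.007
1.45 [ 1.1 -0.2  1.5]
1.31 [ 1.6 -0.8  0.7]
1.17 [ 1.1 -0.2  1. ]
1.03 [ 0.8 -0.5  1.2]
0.89 [ 1.9 -0.2  2.3]
0.75 [1.  1.2 0.6]
0.61 [0.1 0.2 0.9]
0.47 [0.6 0.6 1.1]
0.33 [-0.9 -0.7  1.9]
0.19 [0.1 1.  2.6]
t 92.97 p [ 0.5335 -0.3137  0.1326] F [-6.6  5.7 18.3] op 0.004
t 93.38 p [ 0.5335 -0.3137  0.1326] F [-7.1  4.3 19.9] op 0.008
t 94.71 p [ 0.5325 -0.3128  0.3374] F [ 0.2 -0.4 -0.5] op 0.006
t 96.7 p [ 0.3504 -0.0005  0.3996] F [ 0.7 -0.7  0.7] op 0.004
```

View pics/end.png

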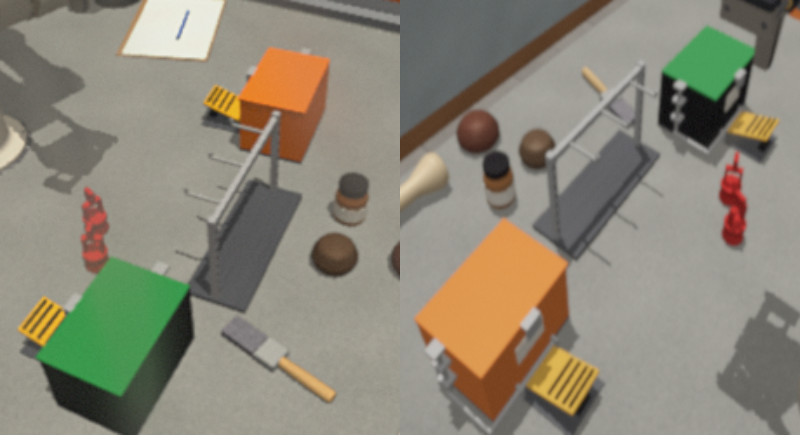

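View pics/endw.png

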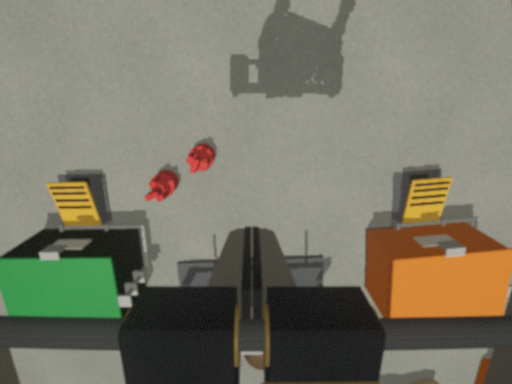

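Both lids are shut and both treadles are up. The hooks and bench hold only the red look-alikes, and the jar, brush and stone have not moved.

```bash
python3 -c "
from workcell import bot
print(bot.job_done(),bot.current_clock())"
```

```text
the job is handed in; nothing more can be done
the job is handed in; nothing more can be done
```

I put all five vertebrae away, shut both boxes and handed the job in at about 97 s.

- **Orange box:** I pressed the treadle to its stop and the lid sprang open. The two hung pale vertebrae and the pale bench one went in standing, and I pressed the lid shut.
- **Black box:** Done the same way with the hung dark vertebra and the dark bench one.

**Last checks:**
- Both lids look shut in the pictures, and each stopped at 132.6 mm under about 19 N. The click itself could not be sensed.
- Both treadles are up and the hooks are empty. Only the red look-alikes are left on the bench, and the arm is clear.
- The jar, brush and stone look unmoved.

**Disagreements:**
- The fixed cameras and the wrist camera differed by up to about 5 mm. I mostly went with the wrist camera.
- The pale bench vertebra was knocked about 5 cm during the run, so I measured it again before grasping it.
- I saw no slackening of the grip.

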